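# Unload the board drying rail into the carrier tray and slide it to the test place

## Robot

A 6-joint arm with a two-finger parallel gripper is mounted at the origin on the work surface. World frame = base frame: x ahead of the robot, y to its left, z up, the work surface at z = 0. Lengths are in m, angles in rad, forces in N, time in s.
With the tool pointing down it reaches from about 0.375 to 0.925 m from the base axis. Payload 5.7 kg.
Tool frame: the origin (TCP) lies between the finger pads, 19 mm behind the fingertips; this is the grasp point; z points along the fingers, y is the line along which they close (so a half turn about z gives the same grasp; the last joint's range is limited). The gripper opens to 85 mm and grips with 20 to 120 N. Pads are 22 mm wide; open, the fingers measure 114 mm over their backs; the gripper's body (76 mm by 85 mm) begins 54 mm behind the grasp point. The pads swing forward as they close: fully open they stand 13 mm farther back than shut.
Start: joints at [1.21, 0.359, 1.51, -0, 1.272, -0.115], TCP at [0.146, 0.582, 0.25] pointing down, gripper open.
Joint ranges: [-2.97, 2.97], [-1.01, 2.36], [0.21, 2.38], [-0.96, 4.11], [0.2, 2.71], [-2.98, 2.98]. Speed limits (rad/s): [2.39, 2.39, 3.14, 3.14, 3.14, 3.14].

## Interface

Orientations are given as a 3x3 rotation matrix whose columns are the frame's x, y, z axes.
In Python, from station import get_state, grab_frame, close_job, look_for gives the robot as it stands.
- The arm moves only by the shell command python3 -m creep 'ROWS'. ROWS is JSON, a list of rows, each a list of 3 entries, a list of its own where there are three numbers: the shift along the tool's x, y, z each as a share of 0.25 m, from -1 to 1, then the turn, a rotation vector about the tool's x, y, z each as a share of 45 degrees, from -1 to 1, then the opening, from -1 (shut) to 1 (fully open). In form: [[[x, y, z], [wx, wy, wz], gripper], ...]. A call has 1 to 10 rows; each row is the pose to reach, as a shift and turn from the pose commanded when the call began, along the tool's axes at that moment; what a row does not reach only later rows make up. A row lasts 1/10 s, in which the tool goes at most 50 mm and 8.59 degrees, less where a joint would pass 70% of its speed; a pose out of reach is approached as far as the arm can. A call with a number of a shift or a turn outside -1 to 1 is refused whole. A call with a gripper value outside its range is refused whole. The fingers move at their own pace and stop on an object; the grip force is fixed at half the most. Time passes only in rows, so rows that repeat a pose let the fingers close. It gives the time, the measured TCP pose, the force, the opening and the grip force at its end, in the units of the state.
- get_state(): the state, without advancing time (a new reading comes with each control period).
- grab_frame(name): name is "side" or "top"; returns a dict with "color" (420x560x3 uint8, red, green, blue), "range_z" (420x560 float32, m along the optical axis (not along the pixel's ray), 0 where there is no reading), "intrinsics" (3x3 intrinsics, pixels), "cam_to_world" (4x4, takes a point from camera to world coordinates). Camera axes: x right, y down, z forward; pixel columns grow to the right and rows downward; lengths in m; the calibration is good to about 2 mm. A picture is of the moment at which its call begins.
- close_job(): hands the job in; it is judged then, once.
Trained networks look in the newest picture that a camera, given by its name, has taken for a name from the list of things; names that differ only in an ending like _2 or _b are one class to them, and where a whole thing is asked for, a point or a joint stands for the part that bears it (a point fixed in the world has none). Each returns a list of dicts, best first, with "p" (0 to 1); they miss things now and then, are a little off and sometimes report something else, mostly with a low value. They report only what shows in the picture. A call takes as long as a camera call. They do not tell look-alikes from the thing itself.
- look_for(label, camera): "point" ([x, y, z] in m, in world coordinates, good to about 4 mm: the middle of the surface that is visible of it).
The state is a dict: "t": time; "q": joint angles; "joint_velocities": joint speeds; "joint_efforts": joint torques, N m; "tool_pos": TCP position; "ee_rot": TCP orientation; "force": force on the tool from outside, world axes, zero at the start; "wrist_torque": the same for the moment, N m; "finger_gap": finger opening in m; "gripper_force": force on a finger pad.
Only numpy, scipy, OpenCV 4.12 (cv2) and the standard library are available. Lean on these libraries where they do the work, as an engineer would, in place of code of your own. Each camera call takes 0.05 s, during which the arm holds its last target. There are 200 camera calls.

## Task

Freshly lacquered circuit boards hang in their frames on the drying rail. With the carrier tray staying where it is, gently lift every board up and off its peg, without tugging at the peg, and stand it upright on its foot in a compartment of its own; the frames crack if the fingers press them with more than 70 N in all (35 N from each side), and the boards must not be dropped. When all are in, take or push the tray and slide it along the bench, without lifting it, squarely onto the other outline (the one with two bars in its middle), and leave the other things on the bench alone.

Things in the scene. Friction and masses are not known exactly. Their poses are not given: they have to be found in the camera images.
- rack: Fixed drying rail: bar 370 mm long (its y), 20 mm square, top 198 mm above the bench, on two end posts. Origin on the bench under the bar's middle. Nothing stands above the bar. Four level pegs, 7 mm thick, at y = -127.5, -42.5, 42.5, 127.5 mm, axis 190 mm above the bench, point along its -x (to the robot) and end 84 mm out.
- peg_tip (a point): Tip of the peg at rack y = -42.5 mm. All pegs turn up at the end, the tip's top 12 mm above the peg's axis: a hanging frame must rise 9 to 20 mm (15 is best), then go 50 mm or more along the rack's -x to come free.
- card0: Circuit board in a hanger frame, 171 mm tall, 0.11 to 0.21 kg. Three or four alike are present, card0 to card3 (None: absent). Origin: centre of its underside, z up; its faces look along x. Foot 44 (x) by 56 (y) by 12 mm, on which it stands alone; green board 56 mm wide, 8 mm thick (parts to 11 mm from mid-plane on the -x face), up to 95 mm; eyelet for the peg; grip tab on top.
- card1: As card0. Its eyelet, 28 mm wide, is 95 to 125 mm above its origin; the grip tab, 44 mm wide (y) and 12 mm thick (x), 125 to 171 mm above. It is taken there from above, fingers closing along its x, TCP about 160 mm above its origin.
- card2: As card0. A frame hangs at the start from the top of its eyelet, about 50 mm in front of the rack's bar, underside 69 mm above the bench, its axes parallel to the rack's.
- card3: As card0.
- tray: Loose grey carrier tray with a black floor, 0.6 kg, 72 (x) by 326 mm (y), walls 4 mm thick and 25 mm high, floor 5 mm thick. Origin: centre of its underside. Four compartments, 64 (x) by 68 mm (y) inside, centred at tray y = -125, -53, 53, 125 mm. Starts inside the plain outline; slides on the bench with ordinary friction.
- handle_top (a point): Top of the tray's upright centre handle, 12 mm thick (tray x), 30 mm wide (tray y), 160 mm above the bench. It can be taken from above, fingers closing along the tray's x; a firm grip of 50 N is fine here.
- test_mark: Black outline on the bench, 84 (x) by 336 mm (y), with two short bars across its middle: where the tray must end, tray axes parallel to its axes. Origin at its centre. On the left or on the right, about 350 mm from the plain one.
- load_mark: Plain black outline of the same size on the bench, origin at its centre: where the tray stands at the start and is to be loaded.
- flux_bottle: White bottle, 54 mm thick, 150 mm tall, standing; not part of the job. Origin at the centre of its underside.
- solder_reel: Grey reel of solder, 68 mm thick, 50 mm high, standing on its flange; not part of the job. Origin at the centre of its underside.
- meter: Yellow hand-held meter, 150 x 75 x 36 mm, lying behind the rail; not part of the job. Origin at the centre of its underside.
Mind the look-alikes: they are no part of the job. What is shaped like the card3 but purple or red is not meant.

How it is judged:
On the way:
1. all boards stand released in the tray while it is still well away from the outline with the bars (z of card0 in the frame of tray between -0.005 and 0.015 m and x of card0 in the frame of tray between -0.03 and 0.03 m and y of card0 in the frame of tray between -0.155 and 0.155 m and angle between each of card0, card1, card2, card3's own z axis and vertical below 0.15 rad and contact force between the fingers and card0 below 0.2 N and z of card1 in the frame of tray between -0.005 and 0.015 m and x of card1 in the frame of tray between -0.03 and 0.03 m and y of card1 in the frame of tray between -0.155 and 0.155 m and contact force between the fingers and card1 below 0.2 N and z of card2 in the frame of tray between -0.005 and 0.015 m and x of card2 in the frame of tray between -0.03 and 0.03 m and y of card2 in the frame of tray between -0.155 and 0.155 m and contact force between the fingers and card2 below 0.2 N and z of card3 in the frame of tray between -0.005 and 0.015 m and x of card3 in the frame of tray between -0.03 and 0.03 m and y of card3 in the frame of tray between -0.155 and 0.155 m and contact force between the fingers and card3 below 0.2 N and horizontal distance between tray and test_mark above 0.2 m), for 0.2 s.
At the end, for the whole second after the job is handed in: Every board stands upright (within 0.15 rad) with its foot on the tray's floor (underside less than 15 mm above the tray's), the tray lies flat within 18 mm and 0.12 rad of the outline with the bars, all released and at rest (z of card0 in the frame of tray between -0.005 and 0.015 m and x of card0 in the frame of tray between -0.03 and 0.03 m and y of card0 in the frame of tray between -0.155 and 0.155 m and angle between each of card0, card1, card2, card3's own z axis and vertical below 0.15 rad and contact force between the fingers and card0 below 0.2 N and z of card1 in the frame of tray between -0.005 and 0.015 m and x of card1 in the frame of tray between -0.03 and 0.03 m and y of card1 in the frame of tray between -0.155 and 0.155 m and contact force between the fingers and card1 below 0.2 N and z of card2 in the frame of tray between -0.005 and 0.015 m and x of card2 in the frame of tray between -0.03 and 0.03 m and y of card2 in the frame of tray between -0.155 and 0.155 m and contact force between the fingers and card2 below 0.2 N and z of card3 in the frame of tray between -0.005 and 0.015 m and x of card3 in the frame of tray between -0.03 and 0.03 m and y of card3 in the frame of tray between -0.155 and 0.155 m and contact force between the fingers and card3 below 0.2 N and linear speed of each of card0, card1, card2, card3 below 0.03 m/s and horizontal distance between tray and test_mark below 0.018 m and angle between the y axis of tray and the y axis of test_mark, either way round below 0.12 rad and height (world z) of tray below 0.005 m and contact force between the fingers and tray below 0.2 N and linear speed of tray below 0.02 m/s); the robot touches nothing.
It fails at once if the fingers press a board's frame with more than 70 N in all (contact force between the fingers and card0 above 70 N or contact force between the fingers and card1 above 70 N or contact force between the fingers and card2 above 70 N or contact force between the fingers and card3 above 70 N).
It fails at once if a board is tugged against its peg or the rail with more than 25 N (contact force between any of card0, card1, card2, card3 and rack above 25 N).
It fails at once if a board is dropped (faster than 0.9 m/s, more than 30 mm above the tray's underside) ((linear speed of card0 above 0.9 m/s and z of card0 in the frame of tray above 0.03 m) or (linear speed of card1 above 0.9 m/s and z of card1 in the frame of tray above 0.03 m) or (linear speed of card2 above 0.9 m/s and z of card2 in the frame of tray above 0.03 m) or (linear speed of card3 above 0.9 m/s and z of card3 in the frame of tray above 0.03 m)).
It fails at once if the tray is lifted by 20 mm or tipped by 0.25 rad (height (world z) of tray above 0.02 m or angle between tray's own z axis and vertical above 0.25 rad).
It fails at once if the bottle, reel or meter is moved by more than 30 mm (distance of any of flux_bottle, solder_reel, meter from where it was at the start of the episode above 0.03 m).
Of card0, card1, card2, card3 only 3 to 4 are there at a start; the rules pass over those that are not, and their reading is None.
At some moment in a run one of tray may be knocked a few centimetres aside while the robot is not near it.
It also fails if it takes over 210 s, if anything falls off the work surface, if the arm or the gripper's body presses on something with over 40 N, if the wrist force passes 120 N, or if a joint passes its speed limit or range.

## Working session

There is one attempt and no reset: what is moved stays moved. The work goes in short steps, Python scripts to look and compute and a shell command to move; the robot and the scene stay as the last step left them, time stands still between calls to the robot, and variables do not carry over. Pictures are saved under pics/ and viewed, at most 14 in all, crops included, and the job is handed in when it is done.

```bash
mkdir -p pics
cat > h.py <<'E'
import numpy as np, cv2
from station import get_state, grab_frame, close_job, look_for
def snap(cam,name,crop=None,s=1):
    f=grab_frame(cam); im=f['color'][:,:,::-1].copy()
    if crop: a,b,c,d=crop; im=im[b:d,a:c]
    im=cv2.resize(im,None,fx=s,fy=s,interpolation=cv2.INTER_CUBIC)
    cv2.imwrite('pics/'+name,im); return f
def cloud(f):
    K=f['intrinsics'];z=f['range_z'];h,w=z.shape
    u,v=np.meshgrid(np.arange(w),np.arange(h))
    p=np.stack([(u-K[0,2])/K[0,0]*z,(v-K[1,2])/K[1,1]*z,z],-1)
    T=f['cam_to_world']; P=p@T[:3,:3].T+T[:3,3]; P[z==0]=np.nan
    return P
E
python3 - <<'E'
from h import *
np.set_printoptions(precision=3,suppress=True)
s=get_state(); print(s['tool_pos'],s['ee_rot'],s['finger_gap'],s['force'])
a=snap('top','t0.png',s=1.4); b=snap('side','s0.png',s=1.4)
np.savez('f0.npz',t=cloud(a),s=cloud(b),tc=a['color'],sc=b['color'])
for n in ['rack','peg_tip','card0','tray','handle_top','test_mark','load_mark','flux_bottle','solder_reel','meter']:
    for c in ['top','side']:
        print(n,c,[(np.round(d['point'],3).tolist(),round(d['p'],2)) for d in look_for(n,c)])
E
```

```text
[0.146 0.581 0.249] [[-0.97   0.243 -0.001]
 [ 0.243  0.97  -0.002]
 [ 0.    -0.002 -1.   ]] 0.08540326993801015 [-0.912  0.124  0.01 ]
rack top [([0.705, -0.007, 0.198], 0.59)]
rack side [([0.701, -0.142, 0.182], 0.61)]
peg_tip top [([0.712, -0.008, 0.189], 0.61)]
peg_tip side [([0.704, -0.14, 0.182], 0.96), ([0.459, -0.195, 0.005], 0.74), ([0.651, 0.033, 0.149], 0.42)]
card0 top [([0.658, 0.13, 0.097], 0.89), ([0.655, -0.033, 0.132], 0.79), ([0.822, 0.092, 0.008], 0.63), ([0.654, 0.047, 0.104], 0.56)]
card0 side [([0.655, 0.116, 0.158], 0.93), ([0.652, -0.049, 0.151], 0.92), ([0.578, 0.218, 0.077], 0.92), ([0.823, 0.08, 0.082], 0.92), ([0.646, 0.032, 0.151], 0.74)]
tray top [([0.464, -0.167, 0.001], 0.88)]
tray side [([0.46, -0.196, 0.006], 0.82), ([0.704, -0.143, 0.184], 0.66)]
handle_top top [([0.463, -0.171, 0.006], 0.61)]
handle_top side [([0.462, -0.196, 0.008], 0.89)]
test_mark top [([0.461, 0.178, 0.002], 0.55), ([0.464, -0.168, 0.001], 0.5)]
test_mark side [([0.456, 0.162, 0.001], 0.74)]
load_mark top [([0.506, -0.154, 0.001], 0.87)]
load_mark side [([0.483, -0.217, 0.004], 0.77), ([0.666, 0.336, 0.076], 0.64)]
flux_bottle top [([0.67, 0.342, 0.099], 0.55)]
flux_bottle side [([0.668, 0.335, 0.076], 0.71)]
solder_reel top [([0.611, -0.388, 0.053], 0.61)]
solder_reel side [([0.613, -0.39, 0.049], 0.55)]
meter top [([0.777, -0.039, 0.035], 0.77)]
meter side [([0.753, -0.059, 0.035], 0.71)]
```

View pics/t0.png

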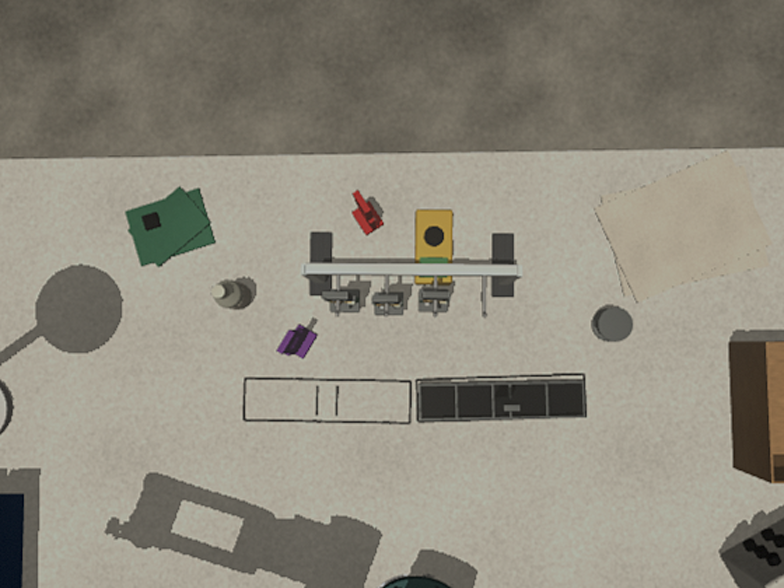

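View pics/s0.png

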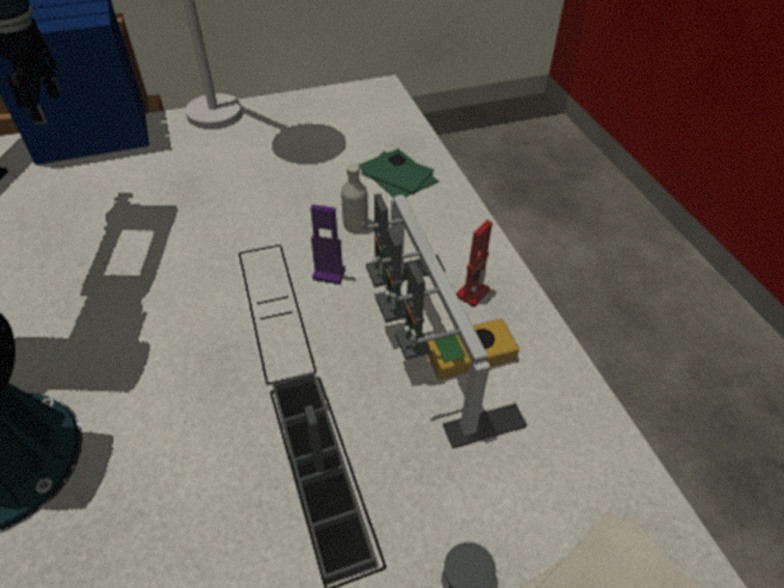

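The top view shows three grey frames hanging at (341,300), (388,300) and (434,297), with the peg at (485,290) empty. The look-alikes are purple at (298,340) and red at (368,212), and flat green boards lie at (170,228). The tray is at (500,398) in the plain outline. The barred outline is at (327,400). I choose the three grey ones.

```bash
python3 - <<'E'
from h import *
np.set_printoptions(precision=4,suppress=True)
d=np.load('f0.npz'); 
def rect(P,t):
    r=cv2.minAreaRect((P[:,:2]*1000).astype(np.float32)); print(t,len(P),np.round(r[0],1),np.round(r[1],1),round(r[2],2))
def reg(P,x0,x1,y0,y1,z0,z1):
    Q=P.reshape(-1,3); return Q[(Q[:,0]>x0)&(Q[:,0]<x1)&(Q[:,1]>y0)&(Q[:,1]<y1)&(Q[:,2]>z0)&(Q[:,2]<z1)]
for k in 'ts':
    P=d[k]
    rect(reg(P,.6,.8,-.3,.3,.192,.204) if k=='t' else reg(P,.6,.8,-.3,.3,.193,.203),k+' bar')
    tabs=reg(P,.6,.69,-.2,.2,.21,.26)
    ys=np.sort(tabs[:,1]); 
    for g in np.split(ys,np.where(np.diff(ys)>.012)[0]+1):
        T=tabs[(tabs[:,1]>=g[0])&(tabs[:,1]<=g[-1])]
        if len(T)>5: rect(T,k+' tab'); print('   top',np.percentile(T[:,2],98), 'x',np.percentile(T[T[:,2]>.23][:,0],[2,50,98]))
    rect(reg(P,.4,.53,-.36,.05,.012,.032),k+' traywall')
    h=reg(P,.4,.56,-.3,0,.12,.175); rect(h,k+' handle'); print('   top',np.percentile(h[:,2],98))
    c=d[k+'c'].astype(int).max(-1); 
    for y0,y1 in ((.005,.36),(-.36,-.003)):
        m=(c<90)&(P[...,0]>.40)&(P[...,0]<.53)&(P[...,1]>y0)&(P[...,1]<y1)&(abs(P[...,2])<.008)
        rect(P[m],k+' mark')
E
python3 - <<'E'
from h import *
snap('side','c1.png',(230,120,380,300),3.2)
E
```

```text
t bar 1384 [670.6   4.5] [368.1  93.3] 88.98
t tab 105 [659.8 -37.2] [42.2 12.3] 89.38
   top 0.2425478383245806 x [0.6536 0.6586 0.6657]
t tab 113 [653.7  47.3] [42.6 11.7] 88.9
   top 0.2423512968934289 x [0.6476 0.6544 0.6595]
t tab 112 [659.5 132.2] [43.  10.8] 89.57
   top 0.24235223925321234 x [0.6551 0.6599 0.6649]
t traywall 702 [ 462.9 -171.6] [ 72.6 325.9] 0.74
t handle 81 [ 463.  -170.1] [12.4 28.1] 0.59
   top 0.16202224179687205
t mark 313 [462.  176.8] [339.4  87.6] 88.7
t mark 2429 [ 465.7 -174.1] [ 86.9 338.3] 1.84
s bar 1304 [668.5   3.1] [371.6  93.3] 88.9
s tab 206 [657.1 -40.1] [45.7 12.8] 88.57
   top 0.23950158728896348 x [0.651  0.6562 0.6633]
s tab 178 [651.2  44.8] [45.5 12.4] 89.35
   top 0.23919818579818294 x [0.6457 0.6508 0.6572]
s tab 155 [658. 130.] [49.1 13.1] 89.3
   top 0.2391413112965367 x [0.6514 0.6571 0.6641]
s traywall 1413 [ 460.6 -173.1] [ 72.2 328.7] 0.69
s handle 167 [ 460.7 -173.8] [12.2 31.3] 1.0
   top 0.1602831754275176
s mark 324 [461.6 176.8] [343.4  88.4] 88.7
s mark 3969 [ 465. -176.] [ 88.1 338.4] 1.5
```

View pics/c1.png

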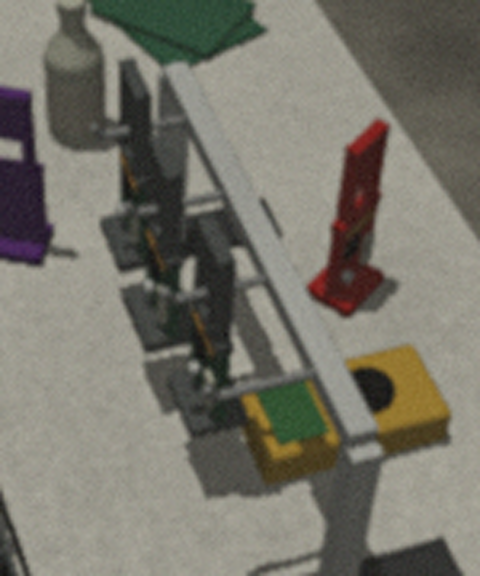

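The crop confirms three grey frames on pegs, tabs in view, and the empty peg nearest the camera. First I'll test the grip force on the tray handle (also 12 mm thick), before touching any fragile frame.

```bash
cat > plan.py <<'E'
# args: x y z yawdeg of tool y ; several targets -> successive calls
import sys; from h import *; from scipy.spatial.transform import Rotation as R
s=get_state(); p=np.array(s['tool_pos']); r=np.array(s['ee_rot'])
for a in sys.argv[1:]:
    x,y,z,w=map(float,a.split(',')); w=np.radians(w)
    Y=np.array([np.cos(w),np.sin(w),0]); Z=np.array([0,0,-1.]); T=np.c_[np.cross(Y,Z),Y,Z]
    t=np.array([x,y,z]); print(a,np.round(r.T@(t-p)/.25,3).tolist(),np.round(R.from_matrix(r.T@T).as_rotvec()/np.radians(45),3).tolist(),'mm',round(np.linalg.norm(t-p)*1000)); p,r=t,T
E
python3 plan.py .30,.42,.25,38 .42,.22,.25,-1 .46,.02,.25,-1 .462,-.172,.25,0.7 .462,-.172,.148,.7
```

```text
.30,.42,.25,38 [-0.755, -0.478, -0.0] [-0.0, 0.0, 0.843] mm 223
.42,.22,.25,-1 [-0.926, -0.114, 0.0] [0.0, 0.0, 0.867] mm 233
.46,.02,.25,-1 [-0.797, 0.174, 0.0] [0.0, 0.0, 0.0] mm 204
.462,-.172,.25,0.7 [-0.768, 0.021, 0.0] [0.0, 0.0, -0.038] mm 192
.462,-.172,.148,.7 [0.0, 0.0, 0.408] [0.0, 0.0, 0.0] mm 102
```

```bash
python3 -m creep '[[[-0.755,-0.478,0],[0,0,0.843],1],[[-0.755,-0.478,0],[0,0,0.843],1],[[-0.755,-0.478,0],[0,0,0.843],1],[[-0.755,-0.478,0],[0,0,0.843],1],[[-0.755,-0.478,0],[0,0,0.843],1],[[-0.755,-0.478,0],[0,0,0.843],1],[[-0.755,-0.478,0],[0,0,0.843],1],[[-0.755,-0.478,0],[0,0,0.843],1]]'
python3 -m creep '[[[-0.926,-0.114,0],[0,0,0.867],1],[[-0.926,-0.114,0],[0,0,0.867],1],[[-0.926,-0.114,0],[0,0,0.867],1],[[-0.926,-0.114,0],[0,0,0.867],1],[[-0.926,-0.114,0],[0,0,0.867],1],[[-0.926,-0.114,0],[0,0,0.867],1],[[-0.926,-0.114,0],[0,0,0.867],1],[[-0.926,-0.114,0],[0,0,0.867],1]]'
python3 -m creep '[[[-0.8,0.174,0],[0,0,0],1],[[-0.8,0.174,0],[0,0,0],1],[[-0.8,0.174,0],[0,0,0],1],[[-0.8,0.174,0],[0,0,0],1],[[-0.8,0.174,0],[0,0,0],1],[[-0.8,0.174,0],[0,0,0],1],[[-0.8,0.174,0],[0,0,0],1]]'
python3 -m creep '[[[-0.768,0.021,0],[0,0,-0.038],1],[[-0.768,0.021,0],[0,0,-0.038],1],[[-0.768,0.021,0],[0,0,-0.038],1],[[-0.768,0.021,0],[0,0,-0.038],1],[[-0.768,0.021,0],[0,0,-0.038],1],[[-0.768,0.021,0],[0,0,-0.038],1],[[-0.768,0.021,0],[0,0,-0.038],1]]'
python3 plan.py .462,-.172,.15,.7
```

```text
t: 1.95
tool_pos: [0.2994, 0.4209, 0.25]
ee_rot: [[-0.617, 0.787, -0.0], [0.787, 0.617, 0.0], [0.001, 0.0, -1.0]]
force: [0.7, -0.1, -0.4]
finger_gap: 0.0855
gripper_force: 0.0
t: 2.75
tool_pos: [0.4192, 0.2215, 0.2499]
ee_rot: [[0.015, 1.0, -0.001], [1.0, -0.015, 0.0], [0.0, -0.001, -1.0]]
force: [0.1, 0.5, 0.1]
finger_gap: 0.0854
gripper_force: 0.0
t: 3.45
tool_pos: [0.4594, 0.0211, 0.2499]
ee_rot: [[0.016, 1.0, -0.001], [1.0, -0.016, 0.001], [0.001, -0.001, -1.0]]
force: [0.0, -0.4, 0.2]
finger_gap: 0.0856
gripper_force: 0.0
t: 4.15
tool_pos: [0.4616, -0.1703, 0.2498]
ee_rot: [[-0.014, 1.0, -0.001], [1.0, 0.014, 0.001], [0.001, -0.001, -1.0]]
force: [0.3, 0.3, 0.7]
finger_gap: 0.0855
gripper_force: 0.0
.462,-.172,.15,.7 [-0.007, 0.002, 0.399] [-0.001, -0.001, 0.003] mm 100
```

```bash
python3 -m creep '[[[0,0,0.4],[0,0,0],1],[[0,0,0.4],[0,0,0],1],[[0,0,0.4],[0,0,0],0.5],[[0,0,0.4],[0,0,0],0],[[0,0,0.4],[0,0,0],-0.5],[[0,0,0.4],[0,0,0],-0.5],[[0,0,0.4],[0,0,0],-0.5],[[0,0,0.4],[0,0,0],-0.5]]'
python3 -m creep '[[[0,0,0],[0,0,0],-0.68],[[0,0,0],[0,0,0],-0.74],[[0,0,0],[0,0,0],-0.74],[[0,0,0],[0,0,0],-0.74]]'
python3 -m creep '[[[0,0,0],[0,0,0],-0.78],[[0,0,0],[0,0,0],-0.78],[[0,0,0],[0,0,0],-0.78],[[0,0,0],[0,0,0],-0.78]]'
python3 -m creep '[[[0,0,0],[0,0,0],-0.82],[[0,0,0],[0,0,0],-0.82],[[0,0,0],[0,0,0],-0.82],[[0,0,0],[0,0,0],-0.82]]'
python3 -m creep '[[[0,0,0],[0,0,0],-1],[[0,0,0],[0,0,0],-1],[[0,0,0],[0,0,0],-1],[[0,0,0],[0,0,0],-1]]'
```

```text
t: 4.95
tool_pos: [0.4623, -0.1731, 0.1512]
ee_rot: [[-0.012, 1.0, 0.002], [1.0, 0.012, -0.001], [-0.001, 0.002, -1.0]]
force: [-0.7, 0.4, 0.2]
finger_gap: 0.0214
gripper_force: 0.0
t: 5.35
tool_pos: [0.4623, -0.1729, 0.1505]
ee_rot: [[-0.012, 1.0, 0.001], [1.0, 0.012, -0.0], [-0.001, 0.001, -1.0]]
force: [2.0, 1.3, 5.2]
finger_gap: 0.012
gripper_force: 24.5
t: 5.75
tool_pos: [0.4624, -0.173, 0.1506]
ee_rot: [[-0.012, 1.0, 0.001], [1.0, 0.012, -0.001], [-0.001, 0.001, -1.0]]
force: [2.0, 0.5, 7.3]
finger_gap: 0.0112
gripper_force: 58.8
t: 6.15
tool_pos: [0.4624, -0.173, 0.1506]
ee_rot: [[-0.012, 1.0, 0.001], [1.0, 0.012, -0.001], [-0.001, 0.001, -1.0]]
force: [1.4, 0.7, 6.8]
finger_gap: 0.0109
gripper_force: 58.8
t: 6.55
tool_pos: [0.4624, -0.173, 0.1506]
ee_rot: [[-0.012, 1.0, 0.001], [1.0, 0.012, -0.001], [-0.001, 0.001, -1.0]]
force: [2.0, 1.1, 6.5]
finger_gap: 0.0109
gripper_force: 58.8
```

A full close gives about 59 N on each pad, which is too much for the frames. Commanding a gap of -0.74 gave 24.5 N, so I'll close the frames gradually by position. Next: release the handle and go above the right-hand frame.

```bash
python3 -m creep '[[[0,0,0],[0,0,0],-0.6],[[0,0,0],[0,0,0],0],[[0,0,0],[0,0,0],0],[[0,0,-0.56],[0,0,0],0],[[0,0,-0.56],[0,0,0],0],[[0,0,-0.56],[0,0,0],0],[[0,0,-0.56],[0,0,0],0],[[0,0,-0.56],[0,0,0],0]]'
python3 plan.py .658,-.0385,.29,-1 .658,-.0385,.229,-1
```

```text
t: 7.35
tool_pos: [0.4619, -0.1729, 0.2906]
ee_rot: [[-0.012, 1.0, 0.002], [1.0, 0.012, -0.001], [-0.001, 0.002, -1.0]]
force: [-0.1, 0.5, -0.2]
finger_gap: 0.0427
gripper_force: 0.0
.658,-.0385,.29,-1 [0.528, 0.791, 0.003] [0.002, 0.001, 0.037] mm 238
.658,-.0385,.229,-1 [0.0, 0.0, 0.244] [0.0, 0.0, 0.0] mm 61
```

```bash
python3 -m creep '[[[0.528,0.791,0],[0,0,0.037],0],[[0.528,0.791,0],[0,0,0.037],0],[[0.528,0.791,0],[0,0,0.037],0],[[0.528,0.791,0],[0,0,0.037],0],[[0.528,0.791,0],[0,0,0.037],0],[[0.528,0.791,0],[0,0,0.037],0],[[0.528,0.791,0],[0,0,0.037],0],[[0.528,0.791,0],[0,0,0.037],0]]'
python3 - <<'E'
from h import *
f=snap('side','a1.png',(230,100,400,280),3.2)
E
python3 plan.py .658,-.0385,.229,-1
```

```text
t: 8.15
tool_pos: [0.6561, -0.0389, 0.2883]
ee_rot: [[0.018, 1.0, -0.004], [1.0, -0.018, -0.0], [-0.0, -0.004, -1.0]]
force: [-0.4, -1.0, -0.3]
finger_gap: 0.0432
gripper_force: 0.0
.658,-.0385,.229,-1 [0.003, 0.008, 0.24] [-0.004, 0.0, -0.001] mm 60
```

View pics/a1.png

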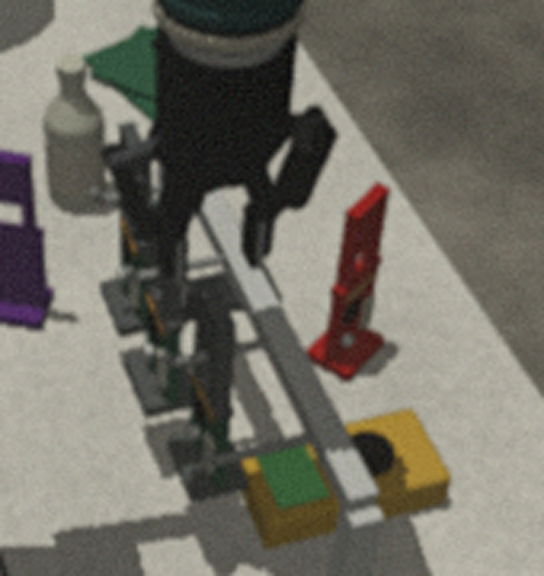

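The fingers straddle the nearest tab: fingertips at crop (175,270) and (258,250), tab at (215,310). I'll descend and close gently.

```bash
python3 -m creep '[[[0,0,0.12],[0,0,0],0],[[0,0.005,0.24],[0,0,0],0],[[0,0.005,0.24],[0,0,0],0],[[0,0.005,0.24],[0,0,0],-0.4],[[0,0.005,0.24],[0,0,0],-0.5],[[0,0.005,0.24],[0,0,0],-0.6],[[0,0.005,0.24],[0,0,0],-0.62],[[0,0.005,0.24],[0,0,0],-0.64],[[0,0.005,0.24],[0,0,0],-0.66],[[0,0.005,0.24],[0,0,0],-0.68]]'
python3 -m creep '[[[0,0,0],[0,0,0],-0.69],[[0,0,0],[0,0,0],-0.70],[[0,0,0],[0,0,0],-0.71],[[0,0,0],[0,0,0],-0.715],[[0,0,0],[0,0,0],-0.72],[[0,0,0],[0,0,0],-0.72],[[0,0,0],[0,0,0],-0.72]]'
python3 -m creep '[[[0,0,0],[0,0,0],-0.725],[[0,0,0],[0,0,0],-0.73],[[0,0,0],[0,0,0],-0.73],[[0,0,0],[0,0,0],-0.73]]'
```

```text
t: 9.2
tool_pos: [0.6591, -0.0384, 0.2301]
ee_rot: [[0.017, 1.0, 0.0], [1.0, -0.017, -0.0], [-0.0, 0.0, -1.0]]
force: [-0.5, 0.1, -0.8]
finger_gap: 0.0135
gripper_force: 0.0
t: 9.9
tool_pos: [0.6592, -0.0384, 0.23]
ee_rot: [[0.017, 1.0, 0.0], [1.0, -0.017, -0.0], [-0.0, 0.0, -1.0]]
force: [0.5, 0.7, -0.2]
finger_gap: 0.0119
gripper_force: 1.2
t: 10.3
tool_pos: [0.6592, -0.0384, 0.23]
ee_rot: [[0.017, 1.0, 0.0], [1.0, -0.017, -0.0], [-0.0, 0.0, -1.0]]
force: [0.8, -0.4, -0.1]
finger_gap: 0.0119
gripper_force: 12.5
```

```bash
python3 -m creep '[[[0,0,0],[0,0,0],-0.735],[[0,0,0],[0,0,0],-0.74],[[0,0,-0.015],[0,0,0],-0.74],[[0,0,-0.03],[0,0,0],-0.74],[[0,0,-0.045],[0,0,0],-0.74],[[0,0,-0.06],[0,0,0],-0.74],[[0,0,-0.06],[0,0,0],-0.74],[[0,0,-0.06],[0,0,0],-0.74]]'
```

```text
t: 11.1
tool_pos: [0.6591, -0.0384, 0.2452]
ee_rot: [[0.017, 1.0, 0.0], [1.0, -0.017, -0.0], [-0.0, 0.0, -1.0]]
force: [0.6, -0.1, -2.2]
finger_gap: 0.0114
gripper_force: 23.7
```

```bash
python3 -m creep '[[[0,-0.02,0],[0,0,0],-0.74],[[0,-0.06,0],[0,0,0],-0.74],[[0,-0.1,0],[0,0,0],-0.74],[[0,-0.14,0],[0,0,0],-0.74],[[0,-0.18,0],[0,0,0],-0.74],[[0,-0.22,0],[0,0,0],-0.74],[[0,-0.26,0],[0,0,0],-0.74],[[0,-0.29,0],[0,0,0],-0.74],[[0,-0.32,0],[0,0,0],-0.74],[[0,-0.32,0],[0,0,0],-0.74]]'
python3 - <<'E'
from h import *
snap('side','a2.png',(130,80,400,420),1.75)
from scipy import ndimage
exec(r'''
def tray(cam):
    f=grab_frame(cam);P=cloud(f).reshape(-1,3)
    m=(P[:,0]>.36)&(P[:,0]<.535)&(P[:,1]>-.42)&(P[:,1]<.4)&(P[:,2]>.012)&(P[:,2]<.032)
    r=cv2.minAreaRect((P[m][:,:2]*1000).astype(np.float32)); return np.round(r[0],1),np.round(r[1],1),round(r[2],2)
''')
print(tray('top'),tray('side'))
E
python3 plan.py .578,-.225,.245,-1 .462,-.225,.22,.7 .462,-.225,.167,.7
```

```text
t: 12.1
tool_pos: [0.578, -0.037, 0.2451]
ee_rot: [[0.017, 1.0, -0.001], [1.0, -0.017, -0.0], [-0.0, -0.001, -1.0]]
force: [-0.1, -0.2, -1.1]
finger_gap: 0.0116
gripper_force: 23.7
(array([ 463.1, -171.6]), array([ 72.3, 326. ]), 0.76) (array([ 460.7, -173.4]), array([ 72.1, 327.9]), 0.72)
.578,-.225,.245,-1 [-0.752, 0.007, 0.001] [0.001, 0.0, 0.0] mm 188
.462,-.225,.22,.7 [-0.008, -0.464, 0.1] [0.0, 0.0, -0.038] mm 119
.462,-.225,.167,.7 [0.0, 0.0, 0.212] [0.0, 0.0, 0.0] mm 53
```

View pics/a2.png

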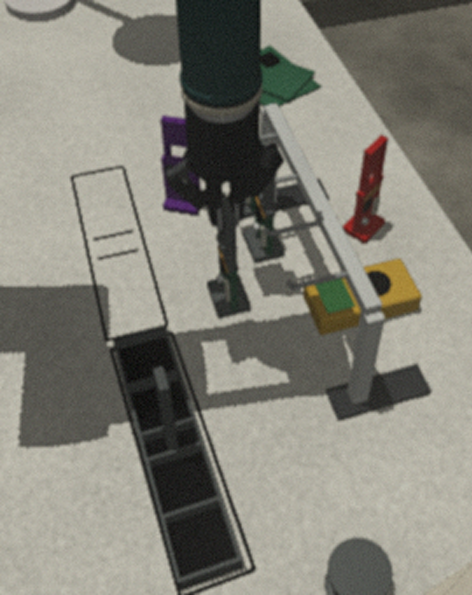

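The board is free of its peg, with its foot at crop (228,295), and the tray is unmoved. Next I'll carry it to the compartment at tray y = -53 mm.

```bash
python3 -m creep '[[[-0.04,0,0],[0,0,0],-0.74],[[-0.12,0,0],[0,0,0],-0.74],[[-0.2,0,0],[0,0,0],-0.74],[[-0.3,0,0],[0,0,0],-0.74],[[-0.4,0,0],[0,0,0],-0.74],[[-0.5,0,0],[0,0,0],-0.74],[[-0.6,0,0],[0,0,0],-0.74],[[-0.68,0,0],[0,0,0],-0.74],[[-0.73,0,0],[0,0,0],-0.74],[[-0.752,0.007,0],[0,0,0],-0.74]]'
python3 -m creep '[[[0,-0.04,0],[0,0,-0.01],-0.74],[[0,-0.1,0],[0,0,-0.02],-0.74],[[0,-0.18,0],[0,0,-0.03],-0.74],[[0,-0.26,0],[0,0,-0.038],-0.74],[[0,-0.34,0],[0,0,-0.038],-0.74],[[0,-0.4,0.02],[0,0,-0.038],-0.74],[[-0.008,-0.44,0.06],[0,0,-0.038],-0.74],[[-0.008,-0.464,0.1],[0,0,-0.038],-0.74],[[-0.008,-0.464,0.1],[0,0,-0.038],-0.74],[[-0.008,-0.464,0.1],[0,0,-0.038],-0.74]]'
python3 plan.py .4627,-.2255,.19,.7 .4627,-.2255,.167,.7
```

```text
t: 13.25
tool_pos: [0.5775, -0.2267, 0.2449]
ee_rot: [[0.019, 1.0, -0.0], [1.0, -0.019, -0.0], [-0.0, -0.0, -1.0]]
force: [0.6, 0.4, -1.0]
finger_gap: 0.0116
gripper_force: 23.8
t: 14.25
tool_pos: [0.4618, -0.2249, 0.2196]
ee_rot: [[-0.013, 1.0, -0.0], [1.0, 0.013, 0.0], [0.0, -0.0, -1.0]]
force: [1.0, 0.4, -1.7]
finger_gap: 0.0116
gripper_force: 23.8
.4627,-.2255,.19,.7 [-0.003, 0.003, 0.119] [-0.0, -0.0, 0.001] mm 30
.4627,-.2255,.167,.7 [0.0, 0.0, 0.092] [0.0, 0.0, 0.0] mm 23
```

```bash
python3 -m creep '[[[0,0,0.04],[0,0,0],-0.74],[[0,0.003,0.08],[0,0,0],-0.74],[[0,0.003,0.12],[0,0,0],-0.74],[[0,0.003,0.15],[0,0,0],-0.74],[[0,0.003,0.175],[0,0,0],-0.74],[[0,0.003,0.195],[0,0,0],-0.74],[[0,0.003,0.205],[0,0,0],-0.74],[[0,0.003,0.21],[0,0,0],-0.74],[[0,0.003,0.21],[0,0,0],-0.74]]'
```

```text
t: 15.15
tool_pos: [0.4624, -0.2251, 0.1676]
ee_rot: [[-0.013, 1.0, 0.0], [1.0, 0.013, -0.0], [-0.0, 0.0, -1.0]]
force: [1.1, 0.4, -2.1]
finger_gap: 0.0118
gripper_force: 23.8
```

Still hanging about 1.5 mm above the floor. I'll lower a touch and release gently.

```bash
python3 -m creep '[[[0,0,0.003],[0,0,0],-0.74],[[0,0,0.005],[0,0,0],-0.74],[[0,0,0.005],[0,0,0],-0.73],[[0,0,0.005],[0,0,0],-0.715],[[0,0,0.005],[0,0,0],-0.69],[[0,0,0.005],[0,0,0],-0.64],[[0,0,0.005],[0,0,0],-0.5],[[0,0,0.005],[0,0,0],-0.2],[[0,0,0.005],[0,0,0],0],[[0,0,0.005],[0,0,0],0]]'
python3 -m creep '[[[0,0,-0.1],[0,0,0],0],[[0,0,-0.3],[0,0,0],0],[[0,0,-0.5],[0,0,0],0],[[0,0,-0.5],[0,0,0],0],[[0,0,-0.5],[0,0,0],0]]'
cat >> h.py <<'E'
def tray(cam):
    f=grab_frame(cam);P=cloud(f).reshape(-1,3)
    def rc(x0,x1,y0,y1,z0,z1):
        m=(P[:,0]>x0)&(P[:,0]<x1)&(P[:,1]>y0)&(P[:,1]<y1)&(P[:,2]>z0)&(P[:,2]<z1)
        return P[m]
    def R(Q): r=cv2.minAreaRect((Q[:,:2]*1000).astype(np.float32)); return np.round(r[0],1).tolist(),np.round(r[1],1).tolist(),round(r[2],2)
    print(cam,'tray',R(rc(.36,.535,-.42,.42,.012,.03)))
    for n,b in (('intray',(.38,.53,-.42,.42,.164,.19)),('hang',(.6,.69,-.2,.25,.21,.26))):
        T=rc(*b); ys=np.sort(T[:,1])
        for g in np.split(ys,np.where(np.diff(ys)>.012)[0]+1):
            Q=T[(T[:,1]>=g[0])&(T[:,1]<=g[-1])] if len(g) else T
            if len(Q)>5: print('  ',n,R(Q),round(np.percentile(Q[:,2],97),4))
E
python3 plan.py .578,-.225,.29,-1 .6525,.046,.29,-1
```

```text
t: 16.15
tool_pos: [0.4623, -0.225, 0.1663]
ee_rot: [[-0.013, 1.0, -0.0], [1.0, 0.013, -0.0], [-0.0, -0.0, -1.0]]
force: [-0.2, 0.4, -0.0]
finger_gap: 0.0424
gripper_force: 0.0
t: 16.65
tool_pos: [0.4631, -0.2255, 0.2928]
ee_rot: [[-0.013, 1.0, 0.003], [1.0, 0.013, -0.002], [-0.002, 0.003, -1.0]]
force: [-0.5, -0.1, -0.2]
finger_gap: 0.0423
gripper_force: 0.0
.578,-.225,.29,-1 [-0.004, 0.46, 0.013] [0.004, 0.003, 0.038] mm 115
.6525,.046,.29,-1 [1.089, 0.279, 0.0] [0.0, 0.0, 0.0] mm 281
```

```bash
python3 -m creep '[[[0.55,0.38,0],[0,0,0.038],0],[[0.55,0.38,0],[0,0,0.038],0],[[0.55,0.38,0],[0,0,0.038],0],[[0.55,0.38,0],[0,0,0.038],0],[[0.55,0.38,0],[0,0,0.038],0],[[0.55,0.38,0],[0,0,0.038],0]]'
python3 - <<'E'
from h import *
tray('top'); tray('side'); snap('side','a3.png',(130,80,400,420),1.75)
E
python3 plan.py .6525,.046,.29,-1
```

```text
t: 17.25
tool_pos: [0.5545, -0.0865, 0.2899]
ee_rot: [[0.016, 1.0, -0.003], [1.0, -0.016, -0.0], [-0.0, -0.003, -1.0]]
force: [-0.4, -0.7, 1.0]
finger_gap: 0.0426
gripper_force: 0.0
top tray ([462.9, -172.0], [72.7, 326.9], 0.78)
   hang ([653.6, 47.4], [42.9, 11.8], 89.27) 0.2419
   hang ([659.5, 132.0], [43.2, 11.0], 89.97) 0.241
side tray ([460.8, -173.3], [72.3, 327.8], 0.73)
   intray ([461.1, -226.4], [12.2, 44.9], 0.72) 0.1766
   hang ([649.6, 62.0], [16.8, 5.5], 48.33) 0.2372
   hang ([662.2, 113.0], [14.1, 2.3], 71.71) 0.2386
.6525,.046,.29,-1 [0.542, 0.381, 0.003] [-0.002, 0.0, -0.002] mm 166
```

View pics/a3.png

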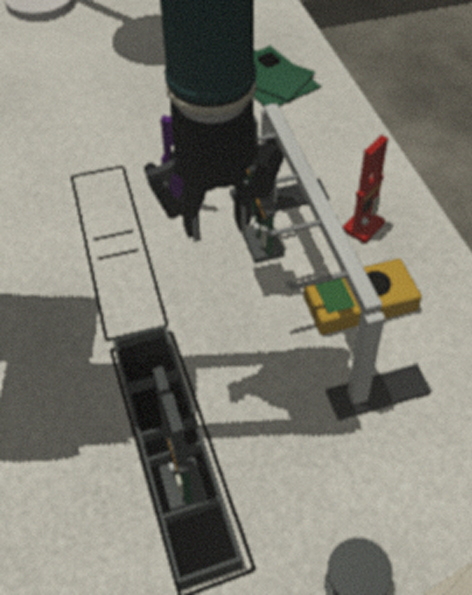

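The first board stands upright in its compartment, foot at crop (185,490). Now the middle frame.

```bash
python3 -m creep '[[[0.542,0.381,0],[0,0,0],0],[[0.542,0.381,0],[0,0,0],0],[[0.542,0.381,0],[0,0,0],0],[[0.542,0.381,0],[0,0,0],0],[[0.542,0.381,0],[0,0,0],0],[[0.542,0.381,0],[0,0,0],0],[[0.542,0.381,0],[0,0,0],0]]'
python3 plan.py .653,.046,.230,-1
```

```text
t: 18.1
tool_pos: [0.6522, 0.0457, 0.2913]
ee_rot: [[0.019, 1.0, -0.001], [1.0, -0.019, -0.001], [-0.001, -0.001, -1.0]]
force: [-0.2, -0.0, -0.1]
finger_gap: 0.0426
gripper_force: 0.0
.653,.046,.230,-1 [0.002, 0.003, 0.245] [-0.001, 0.001, -0.002] mm 61
```

```bash
python3 -m creep '[[[0,0,0.12],[0,0,0],0],[[0,0.003,0.245],[0,0,0],0],[[0,0.003,0.245],[0,0,0],0],[[0,0.003,0.245],[0,0,0],-0.4],[[0,0.003,0.245],[0,0,0],-0.5],[[0,0.003,0.245],[0,0,0],-0.6],[[0,0.003,0.245],[0,0,0],-0.62],[[0,0.003,0.245],[0,0,0],-0.64],[[0,0.003,0.245],[0,0,0],-0.66],[[0,0.003,0.245],[0,0,0],-0.68]]'
python3 -m creep '[[[0,0,0],[0,0,0],-0.69],[[0,0,0],[0,0,0],-0.70],[[0,0,0],[0,0,0],-0.71],[[0,0,0],[0,0,0],-0.715],[[0,0,0],[0,0,0],-0.72],[[0,0,0],[0,0,0],-0.725],[[0,0,0],[0,0,0],-0.73],[[0,0,0],[0,0,0],-0.735],[[0,0,0],[0,0,0],-0.74]]'
python3 -m creep '[[[0,0,0],[0,0,0],-0.74],[[0,0,-0.015],[0,0,0],-0.74],[[0,0,-0.03],[0,0,0],-0.74],[[0,0,-0.045],[0,0,0],-0.74],[[0,0,-0.06],[0,0,0],-0.74],[[0,0,-0.06],[0,0,0],-0.74],[[0,0,-0.06],[0,0,0],-0.74]]'
```

```text
t: 19.1
tool_pos: [0.654, 0.0476, 0.2301]
ee_rot: [[0.017, 1.0, 0.0], [1.0, -0.017, -0.0], [-0.0, 0.0, -1.0]]
force: [-0.9, 0.9, -0.2]
finger_gap: 0.0134
gripper_force: 0.0
t: 20.0
tool_pos: [0.6538, 0.0475, 0.23]
ee_rot: [[0.017, 1.0, -0.0], [1.0, -0.017, -0.0], [-0.0, -0.0, -1.0]]
force: [-1.2, -0.0, 0.4]
finger_gap: 0.0114
gripper_force: 23.9
t: 20.7
tool_pos: [0.654, 0.0475, 0.2452]
ee_rot: [[0.017, 1.0, 0.0], [1.0, -0.017, -0.0], [-0.0, 0.0, -1.0]]
force: [0.4, 0.2, -1.8]
finger_gap: 0.0117
gripper_force: 23.7
```

```bash
python3 -m creep '[[[0,-0.02,0],[0,0,0],-0.74],[[0,-0.06,0],[0,0,0],-0.74],[[0,-0.1,0],[0,0,0],-0.74],[[0,-0.14,0],[0,0,0],-0.74],[[0,-0.18,0],[0,0,0],-0.74],[[0,-0.22,0],[0,0,0],-0.74],[[0,-0.26,0],[0,0,0],-0.74],[[0,-0.29,0],[0,0,0],-0.74],[[0,-0.32,0],[0,0,0],-0.74],[[0,-0.32,0],[0,0,0],-0.74]]'
python3 -c "
from h import *
tray('top');tray('side')"
python3 plan.py .573,-.118,.245,-1 .462,-.118,.22,.7
```

```text
t: 21.7
tool_pos: [0.5728, 0.0489, 0.245]
ee_rot: [[0.017, 1.0, -0.001], [1.0, -0.017, -0.0], [-0.0, -0.001, -1.0]]
force: [0.3, -0.6, -1.2]
finger_gap: 0.0117
gripper_force: 23.8
top tray ([463.1, -177.0], [72.9, 314.6], 0.74)
   intray ([463.5, -223.0], [11.6, 42.9], 0.79) 0.1778
   hang ([659.6, 132.1], [43.0, 10.9], 89.43) 0.2413
side tray ([460.8, -172.9], [72.2, 329.1], 0.72)
   intray ([461.0, -226.6], [12.2, 44.1], 1.23) 0.1766
   hang ([657.7, 114.7], [17.7, 12.2], 89.86) 0.2382
.573,-.118,.245,-1 [-0.667, 0.007, 0.001] [0.001, 0.0, 0.0] mm 167
.462,-.118,.22,.7 [-0.008, -0.444, 0.1] [0.0, 0.0, -0.038] mm 114
```

```bash
python3 -m creep '[[[-0.04,0,0],[0,0,0],-0.74],[[-0.12,0,0],[0,0,0],-0.74],[[-0.2,0,0],[0,0,0],-0.74],[[-0.3,0,0],[0,0,0],-0.74],[[-0.4,0,0],[0,0,0],-0.74],[[-0.5,0,0],[0,0,0],-0.74],[[-0.58,0,0],[0,0,0],-0.74],[[-0.64,0,0],[0,0,0],-0.74],[[-0.667,0.007,0],[0,0,0],-0.74],[[-0.667,0.007,0],[0,0,0],-0.74]]'
python3 -m creep '[[[0,-0.04,0],[0,0,-0.01],-0.74],[[0,-0.1,0],[0,0,-0.02],-0.74],[[0,-0.18,0],[0,0,-0.03],-0.74],[[0,-0.26,0],[0,0,-0.038],-0.74],[[0,-0.33,0],[0,0,-0.038],-0.74],[[0,-0.38,0.02],[0,0,-0.038],-0.74],[[-0.008,-0.42,0.06],[0,0,-0.038],-0.74],[[-0.008,-0.444,0.1],[0,0,-0.038],-0.74],[[-0.008,-0.444,0.1],[0,0,-0.038],-0.74],[[-0.008,-0.444,0.1],[0,0,-0.038],-0.74]]'
python3 plan.py .462,-.118,.167,.7
```

```text
t: 22.8
tool_pos: [0.5732, -0.1188, 0.245]
ee_rot: [[0.018, 1.0, 0.0], [1.0, -0.018, -0.0], [-0.0, 0.0, -1.0]]
force: [-0.2, 0.4, -1.7]
finger_gap: 0.0117
gripper_force: 23.8
t: 23.8
tool_pos: [0.4619, -0.1175, 0.22]
ee_rot: [[-0.013, 1.0, -0.0], [1.0, 0.013, 0.0], [0.0, -0.0, -1.0]]
force: [0.9, -0.1, -1.4]
finger_gap: 0.0118
gripper_force: 23.8
.462,-.118,.167,.7 [-0.002, 0.001, 0.212] [-0.0, -0.0, 0.001] mm 53
```

```bash
python3 -m creep '[[[0,0,0.04],[0,0,0],-0.74],[[0,0,0.08],[0,0,0],-0.74],[[0,0,0.12],[0,0,0],-0.74],[[0,0,0.15],[0,0,0],-0.74],[[0,0,0.175],[0,0,0],-0.74],[[0,0,0.195],[0,0,0],-0.74],[[0,0,0.207],[0,0,0],-0.74],[[0,0,0.213],[0,0,0],-0.74],[[0,0,0.215],[0,0,0],-0.74],[[0,0,0.215],[0,0,0],-0.74]]'
python3 -m creep '[[[0,0,0],[0,0,0],-0.73],[[0,0,0],[0,0,0],-0.715],[[0,0,0],[0,0,0],-0.69],[[0,0,0],[0,0,0],-0.64],[[0,0,0],[0,0,0],-0.5],[[0,0,0],[0,0,0],-0.2],[[0,0,0],[0,0,0],0],[[0,0,0],[0,0,0],0]]'
python3 -m creep '[[[0,0,-0.1],[0,0,0],0],[[0,0,-0.3],[0,0,0],0],[[0,0,-0.5],[0,0,0],0],[[0,0,-0.5],[0,0,0],0],[[0,0,-0.5],[0,0,0],0]]'
python3 plan.py .56,0.0,.29,-1
```

```text
t: 24.8
tool_pos: [0.462, -0.1181, 0.1665]
ee_rot: [[-0.013, 1.0, 0.001], [1.0, 0.013, -0.0], [-0.0, 0.001, -1.0]]
force: [0.0, -0.6, -1.5]
finger_gap: 0.0113
gripper_force: 23.8
t: 25.6
tool_pos: [0.4618, -0.118, 0.1663]
ee_rot: [[-0.013, 1.0, -0.0], [1.0, 0.013, -0.0], [-0.0, -0.0, -1.0]]
force: [-0.5, 0.5, 0.2]
finger_gap: 0.0428
gripper_force: 0.0
t: 26.1
tool_pos: [0.4626, -0.1183, 0.2927]
ee_rot: [[-0.013, 1.0, 0.003], [1.0, 0.013, -0.001], [-0.001, 0.003, -1.0]]
force: [-0.3, 1.0, -0.8]
finger_gap: 0.0427
gripper_force: 0.0
.56,0.0,.29,-1 [0.468, 0.396, 0.012] [0.004, 0.002, 0.038] mm 153
```

```bash
python3 -m creep '[[[0.468,0.396,0],[0,0,0.038],0],[[0.468,0.396,0],[0,0,0.038],0],[[0.468,0.396,0],[0,0,0.038],0],[[0.468,0.396,0],[0,0,0.038],0],[[0.468,0.396,0],[0,0,0.038],0],[[0.468,0.396,0],[0,0,0.038],0]]'
python3 - <<'E'
from h import *
tray('top'); tray('side')
E
python3 plan.py .6587,.131,.29,-1
```

```text
t: 26.7
tool_pos: [0.5578, -0.0003, 0.2899]
ee_rot: [[0.017, 1.0, -0.003], [1.0, -0.017, -0.0], [-0.0, -0.003, -1.0]]
force: [-0.3, -0.6, -0.2]
finger_gap: 0.0432
gripper_force: 0.0
top tray ([462.9, -171.7], [72.9, 326.1], 0.72)
   intray ([463.9, -222.8], [42.7, 11.9], 89.58) 0.1784
   intray ([463.1, -121.4], [12.4, 37.0], 2.12) 0.1793
   hang ([659.7, 132.0], [43.0, 10.9], 88.95) 0.241
side tray ([460.7, -172.9], [72.1, 328.7], 0.72)
   intray ([461.1, -226.6], [12.1, 44.4], 0.73) 0.1766
   intray ([460.3, -120.4], [12.0, 45.4], 0.47) 0.1765
   hang ([659.2, 109.8], [14.8, 6.6], 26.44) 0.238
.6587,.131,.29,-1 [0.535, 0.393, 0.002] [-0.002, 0.0, -0.001] mm 166
```

Two boards stand properly. Now the third frame.

```bash
python3 -m creep '[[[0.535,0.393,0],[0,0,0],0],[[0.535,0.393,0],[0,0,0],0],[[0.535,0.393,0],[0,0,0],0],[[0.535,0.393,0],[0,0,0],0],[[0.535,0.393,0],[0,0,0],0],[[0.535,0.393,0],[0,0,0],0],[[0.535,0.393,0],[0,0,0],0],[[0.535,0.393,0],[0,0,0],0]]'
python3 plan.py .6587,.1305,.230,-1
```

```text
t: 27.6
tool_pos: [0.6591, 0.1307, 0.2916]
ee_rot: [[0.019, 1.0, -0.0], [1.0, -0.019, -0.0], [-0.0, -0.0, -1.0]]
force: [0.4, 1.5, 0.0]
finger_gap: 0.0426
gripper_force: 0.0
.6587,.1305,.230,-1 [-0.001, -0.002, 0.246] [-0.0, 0.001, -0.002] mm 62
```

```bash
python3 -m creep '[[[0,0,0.12],[0,0,0],0],[[0,0,0.245],[0,0,0],0],[[0,0,0.245],[0,0,0],0],[[0,0,0.245],[0,0,0],-0.4],[[0,0,0.245],[0,0,0],-0.5],[[0,0,0.245],[0,0,0],-0.6],[[0,0,0.245],[0,0,0],-0.62],[[0,0,0.245],[0,0,0],-0.64],[[0,0,0.245],[0,0,0],-0.66],[[0,0,0.245],[0,0,0],-0.68]]'
python3 -m creep '[[[0,0,0],[0,0,0],-0.69],[[0,0,0],[0,0,0],-0.70],[[0,0,0],[0,0,0],-0.71],[[0,0,0],[0,0,0],-0.715],[[0,0,0],[0,0,0],-0.72],[[0,0,0],[0,0,0],-0.725],[[0,0,0],[0,0,0],-0.73],[[0,0,0],[0,0,0],-0.735],[[0,0,0],[0,0,0],-0.74]]'
python3 -m creep '[[[0,0,0],[0,0,0],-0.74],[[0,0,-0.015],[0,0,0],-0.74],[[0,0,-0.03],[0,0,0],-0.74],[[0,0,-0.045],[0,0,0],-0.74],[[0,0,-0.06],[0,0,0],-0.74],[[0,0,-0.06],[0,0,0],-0.74],[[0,0,-0.06],[0,0,0],-0.74]]'
```

```text
t: 28.6
tool_pos: [0.6599, 0.1324, 0.2301]
ee_rot: [[0.017, 1.0, 0.0], [1.0, -0.017, -0.0], [-0.0, 0.0, -1.0]]
force: [-0.6, -1.1, -0.2]
finger_gap: 0.0139
gripper_force: 0.0
t: 29.5
tool_pos: [0.66, 0.1323, 0.23]
ee_rot: [[0.017, 1.0, 0.0], [1.0, -0.017, -0.0], [-0.0, 0.0, -1.0]]
force: [0.3, -0.6, 0.3]
finger_gap: 0.0118
gripper_force: 23.8
t: 30.2
tool_pos: [0.6599, 0.1323, 0.2452]
ee_rot: [[0.017, 1.0, 0.0], [1.0, -0.017, -0.0], [-0.0, 0.0, -1.0]]
force: [-0.4, -0.4, -1.7]
finger_gap: 0.0117
gripper_force: 23.7
```

```bash
python3 -m creep '[[[0,-0.02,0],[0,0,0],-0.74],[[0,-0.06,0],[0,0,0],-0.74],[[0,-0.1,0],[0,0,0],-0.74],[[0,-0.14,0],[0,0,0],-0.74],[[0,-0.18,0],[0,0,0],-0.74],[[0,-0.22,0],[0,0,0],-0.74],[[0,-0.26,0],[0,0,0],-0.74],[[0,-0.29,0],[0,0,0],-0.74],[[0,-0.32,0],[0,0,0],-0.74],[[0,-0.32,0],[0,0,0],-0.74]]'
python3 -c "
from h import *
tray('top');tray('side')"
python3 plan.py .579,-.046,.245,-1 .4605,-.046,.22,.7 .4605,-.046,.1665,.7
```

```text
t: 31.2
tool_pos: [0.5787, 0.1337, 0.245]
ee_rot: [[0.017, 1.0, -0.001], [1.0, -0.017, -0.0], [-0.0, -0.001, -1.0]]
force: [-0.4, 0.0, -1.4]
finger_gap: 0.0117
gripper_force: 23.8
top tray ([462.9, -171.5], [72.9, 325.8], 0.74)
   intray ([463.8, -223.1], [43.0, 11.7], 89.92) 0.1788
   intray ([463.3, -117.6], [12.4, 44.0], 3.17) 0.1785
side tray ([460.8, -173.3], [72.2, 327.7], 0.7)
   intray ([461.0, -226.7], [12.0, 44.6], 1.17) 0.1765
   intray ([460.3, -120.4], [11.9, 45.5], 0.56) 0.1762
.579,-.046,.245,-1 [-0.719, 0.008, 0.001] [0.001, 0.0, 0.0] mm 180
.4605,-.046,.22,.7 [-0.008, -0.474, 0.1] [0.0, 0.0, -0.038] mm 121
.4605,-.046,.1665,.7 [0.0, 0.0, 0.214] [0.0, 0.0, 0.0] mm 53
```

```bash
python3 -m creep '[[[-0.04,0,0],[0,0,0],-0.74],[[-0.12,0,0],[0,0,0],-0.74],[[-0.2,0,0],[0,0,0],-0.74],[[-0.3,0,0],[0,0,0],-0.74],[[-0.4,0,0],[0,0,0],-0.74],[[-0.5,0,0],[0,0,0],-0.74],[[-0.6,0,0],[0,0,0],-0.74],[[-0.68,0,0],[0,0,0],-0.74],[[-0.719,0.008,0],[0,0,0],-0.74],[[-0.719,0.008,0],[0,0,0],-0.74]]'
python3 -m creep '[[[0,-0.04,0],[0,0,-0.01],-0.74],[[0,-0.1,0],[0,0,-0.02],-0.74],[[0,-0.18,0],[0,0,-0.03],-0.74],[[0,-0.26,0],[0,0,-0.038],-0.74],[[0,-0.34,0],[0,0,-0.038],-0.74],[[0,-0.4,0.02],[0,0,-0.038],-0.74],[[-0.008,-0.45,0.06],[0,0,-0.038],-0.74],[[-0.008,-0.474,0.1],[0,0,-0.038],-0.74],[[-0.008,-0.474,0.1],[0,0,-0.038],-0.74],[[-0.008,-0.474,0.1],[0,0,-0.038],-0.74]]'
python3 plan.py .4605,-.046,.1665,.7
```

```text
t: 32.3
tool_pos: [0.5793, -0.0477, 0.245]
ee_rot: [[0.019, 1.0, 0.001], [1.0, -0.019, -0.0], [-0.0, 0.001, -1.0]]
force: [-0.7, 0.5, -1.0]
finger_gap: 0.0118
gripper_force: 23.8
t: 33.3
tool_pos: [0.4605, -0.0456, 0.22]
ee_rot: [[-0.013, 1.0, 0.0], [1.0, 0.013, 0.0], [0.0, 0.0, -1.0]]
force: [0.3, -0.4, -1.4]
finger_gap: 0.0117
gripper_force: 23.8
.4605,-.046,.1665,.7 [-0.002, -0.0, 0.214] [0.0, -0.0, 0.001] mm 54
```

```bash
python3 -m creep '[[[0,0,0.04],[0,0,0],-0.74],[[0,0,0.08],[0,0,0],-0.74],[[0,0,0.12],[0,0,0],-0.74],[[0,0,0.15],[0,0,0],-0.74],[[0,0,0.175],[0,0,0],-0.74],[[0,0,0.195],[0,0,0],-0.74],[[0,0,0.207],[0,0,0],-0.74],[[0,0,0.213],[0,0,0],-0.74],[[0,0,0.215],[0,0,0],-0.74],[[0,0,0.215],[0,0,0],-0.74]]'
python3 -m creep '[[[0,0,0],[0,0,0],-0.73],[[0,0,0],[0,0,0],-0.715],[[0,0,0],[0,0,0],-0.69],[[0,0,0],[0,0,0],-0.64],[[0,0,0],[0,0,0],-0.5],[[0,0,0],[0,0,0],-0.2],[[0,0,0],[0,0,0],0],[[0,0,0],[0,0,0],0]]'
python3 -m creep '[[[0,0,-0.1],[0,0,0],0],[[0,0,-0.3],[0,0,0],0],[[0,0,-0.5],[0,0,0],0],[[0,0,-0.5],[0,0,0],0],[[0,0,-0.5],[0,0,0],0]]'
python3 -m creep '[[[0.2,0.35,0],[0,0,0],0],[[0.2,0.35,0],[0,0,0],0],[[0.2,0.35,0],[0,0,0],0],[[0.2,0.35,0],[0,0,0],0],[[0.2,0.35,0],[0,0,0],0]]'
python3 - <<'E'
from h import *
tray('top'); tray('side'); snap('side','a4.png',(130,80,400,420),1.75)
E
python3 plan.py .462,-.1725,.29,.7
```

```text
t: 34.3
tool_pos: [0.4606, -0.0461, 0.1666]
ee_rot: [[-0.013, 1.0, 0.001], [1.0, 0.013, -0.0], [-0.0, 0.001, -1.0]]
force: [0.2, 0.7, -0.9]
finger_gap: 0.0115
gripper_force: 23.9
t: 35.1
tool_pos: [0.4602, -0.0461, 0.1663]
ee_rot: [[-0.013, 1.0, -0.0], [1.0, 0.013, -0.0], [-0.0, -0.0, -1.0]]
force: [-0.3, 1.0, -0.2]
finger_gap: 0.0427
gripper_force: 0.0
t: 35.6
tool_pos: [0.461, -0.0462, 0.2925]
ee_rot: [[-0.013, 1.0, 0.003], [1.0, 0.013, -0.001], [-0.001, 0.003, -1.0]]
force: [0.1, 0.4, -0.6]
finger_gap: 0.0422
gripper_force: 0.0
t: 36.1
tool_pos: [0.5453, 0.0049, 0.2896]
ee_rot: [[-0.013, 1.0, -0.004], [1.0, 0.013, 0.0], [0.0, -0.004, -1.0]]
force: [-0.9, 0.6, 0.7]
finger_gap: 0.043
gripper_force: 0.0
top tray ([463.0, -171.9], [72.6, 326.3], 0.68)
   intray ([463.8, -223.3], [43.8, 11.7], 89.54) 0.1794
   intray ([462.7, -118.9], [12.5, 41.6], 1.54) 0.1799
side tray ([460.8, -173.3], [72.2, 327.8], 0.71)
   intray ([461.1, -226.8], [12.1, 44.5], 0.69) 0.1768
   intray ([460.3, -120.5], [12.0, 44.0], 0.45) 0.1765
   intray ([458.9, -48.9], [12.0, 45.6], 0.35) 0.1761
.462,-.1725,.29,.7 [-0.704, -0.344, 0.004] [-0.002, 0.0, -0.001] mm 196
```

View pics/a4.png

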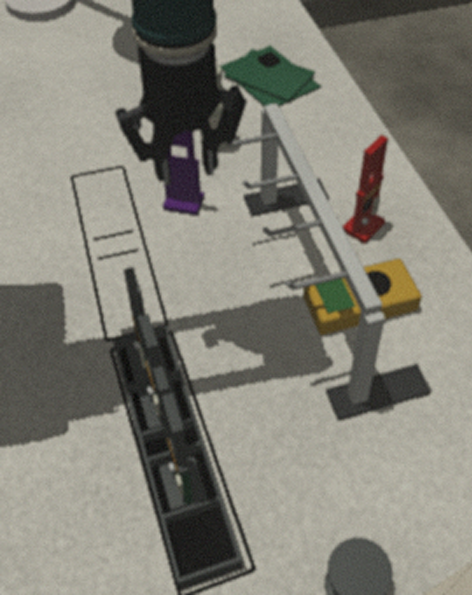

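All three boards stand upright in the tray: feet at crop (130,345), (155,405) and (185,490), and all pegs are empty. Next I'll take the handle.

```bash
python3 -m creep '[[[-0.704,-0.344,0],[0,0,0],0],[[-0.704,-0.344,0],[0,0,0],0],[[-0.704,-0.344,0],[0,0,0],0],[[-0.704,-0.344,0],[0,0,0],0],[[-0.704,-0.344,0],[0,0,0],0],[[-0.704,-0.344,0],[0,0,0],0],[[-0.704,-0.344,0],[0,0,0],0],[[-0.704,-0.344,0],[0,0,0],0]]'
python3 plan.py .462,-.1725,.15,.7
```

```text
t: 37.05
tool_pos: [0.4636, -0.1709, 0.2913]
ee_rot: [[-0.014, 1.0, 0.0], [1.0, 0.014, 0.0], [0.0, 0.0, -1.0]]
force: [-0.5, -0.1, -0.7]
finger_gap: 0.0428
gripper_force: 0.0
.462,-.1725,.15,.7 [-0.007, -0.007, 0.565] [0.0, -0.0, 0.002] mm 141
```

```bash
python3 -m creep '[[[-0.007,-0.007,0.15],[0,0,0],-0.1],[[-0.007,-0.007,0.3],[0,0,0],-0.1],[[-0.007,-0.007,0.42],[0,0,0],-0.1],[[-0.007,-0.007,0.51],[0,0,0],-0.1],[[-0.007,-0.007,0.555],[0,0,0],-0.1],[[-0.007,-0.007,0.56],[0,0,0],-0.1],[[-0.007,-0.007,0.56],[0,0,0],-0.3],[[-0.007,-0.007,0.56],[0,0,0],-0.5],[[-0.007,-0.007,0.56],[0,0,0],-0.65]]'
python3 -m creep '[[[0,0,0],[0,0,0],-0.69],[[0,0,0],[0,0,0],-0.71],[[0,0,0],[0,0,0],-0.72],[[0,0,0],[0,0,0],-0.73],[[0,0,0],[0,0,0],-0.74],[[0,0,0],[0,0,0],-0.75],[[0,0,0],[0,0,0],-0.76],[[0,0,0],[0,0,0],-0.76]]'
python3 -c "
from station import get_state as g;import numpy as np
p=g()['tool_pos'];print(np.round(p,4))"
python3 plan.py .462,.0,.151,.7 .462,.177,.151,-1.3
```

```text
t: 37.95
tool_pos: [0.4625, -0.1742, 0.1524]
ee_rot: [[-0.013, 1.0, 0.002], [1.0, 0.013, -0.001], [-0.001, 0.002, -1.0]]
force: [-0.2, 1.3, -0.1]
finger_gap: 0.015
gripper_force: 0.0
t: 38.75
tool_pos: [0.4625, -0.1741, 0.152]
ee_rot: [[-0.012, 1.0, 0.002], [1.0, 0.012, -0.001], [-0.001, 0.002, -1.0]]
force: [1.6, 1.8, 6.0]
finger_gap: 0.0114
gripper_force: 45.7
[ 0.4625 -0.1741  0.152 ]
.462,.0,.151,.7 [0.696, 0.007, 0.004] [0.002, 0.001, 0.0] mm 174
.462,.177,.151,-1.3 [0.708, 0.009, 0.0] [0.0, 0.0, 0.044] mm 177
```

```bash
python3 -m creep '[[[0.016,0,0],[0,0,0],-0.76],[[0.05,0,0],[0,0,0],-0.76],[[0.1,0.001,0],[0,0,0.004],-0.76],[[0.17,0.002,0],[0,0,0.006],-0.76],[[0.25,0.003,0],[0,0,0.01],-0.76],[[0.33,0.004,0],[0,0,0.012],-0.76],[[0.41,0.005,0],[0,0,0.015],-0.76],[[0.49,0.006,0],[0,0,0.018],-0.76],[[0.57,0.007,0],[0,0,0.02],-0.76],[[0.65,0.008,0],[0,0,0.022],-0.76]]'
python3 plan.py .4625,.175,.152,-1.3
```

```text
t: 39.75
tool_pos: [0.4625, -0.0128, 0.152]
ee_rot: [[0.004, 1.0, 0.002], [1.0, -0.004, -0.004], [-0.004, 0.002, -1.0]]
force: [0.1, -10.4, 5.5]
finger_gap: 0.0114
gripper_force: 46.1
.4625,.175,.152,-1.3 [0.751, -0.003, -0.003] [0.002, 0.006, 0.024] mm 188
```

```bash
python3 -m creep '[[[0.07,0,0],[0,0,0.003],-0.76],[[0.15,0,0],[0,0,0.006],-0.76],[[0.23,0,0],[0,0,0.01],-0.76],[[0.31,0,0],[0,0,0.014],-0.76],[[0.39,-0.001,0],[0,0,0.018],-0.76],[[0.47,-0.002,0],[0,0,0.022],-0.76],[[0.55,-0.003,0],[0,0,0.024],-0.76],[[0.62,-0.003,0],[0,0,0.024],-0.76],[[0.67,-0.003,0],[0,0,0.024],-0.76],[[0.705,-0.003,0],[0,0,0.024],-0.76]]'
python3 -m creep '[[[0.02,0,0],[0,0,0],-0.76],[[0.034,0,0],[0,0,0],-0.76],[[0.041,0,0],[0,0,0],-0.76],[[0.041,0,0],[0,0,0],-0.76],[[0.041,0,0],[0,0,0],-0.76],[[0.041,0,0],[0,0,0],-0.76]]'
python3 - <<'E'
from h import *
tray('top'); tray('side')
E
```

```text
t: 40.75
tool_pos: [0.462, 0.1632, 0.152]
ee_rot: [[0.021, 1.0, 0.001], [1.0, -0.021, -0.005], [-0.005, 0.001, -1.0]]
force: [-0.8, -13.7, 11.6]
finger_gap: 0.0113
gripper_force: 47.0
t: 41.35
tool_pos: [0.4621, 0.1729, 0.152]
ee_rot: [[0.022, 1.0, 0.0], [1.0, -0.022, -0.004], [-0.004, 0.001, -1.0]]
force: [0.6, -10.1, 11.1]
finger_gap: 0.0113
gripper_force: 47.0
top tray ([462.3, 175.8], [326.0, 73.1], 88.71)
   intray ([461.2, 122.7], [43.7, 12.2], 89.76) 0.1781
   intray ([491.8, 164.8], [9.0, 7.5], 86.71) 0.1891
   intray ([466.0, 300.9], [43.4, 10.3], 89.21) 0.1783
side tray ([460.3, 171.4], [326.9, 72.1], 88.77)
   intray ([459.0, 119.3], [44.7, 12.1], 88.07) 0.1762
   intray ([462.1, 168.5], [28.9, 83.1], 85.25) 0.1896
   intray ([461.2, 205.4], [10.3, 4.0], 1.46) 0.1673
```

Tray is within a few mm and square. Release and clear.

```bash
python3 -m creep '[[[0,0,0],[0,0,0],-0.74],[[0,0,0],[0,0,0],-0.72],[[0,0,0],[0,0,0],-0.69],[[0,0,0],[0,0,0],-0.6],[[0,0,0],[0,0,0],-0.3],[[0,0,0],[0,0,0],-0.1],[[0,0,0],[0,0,0],-0.1]]'
python3 -m creep '[[[0,0,-0.1],[0,0,0],-0.1],[[0,0,-0.3],[0,0,0],-0.1],[[0,0,-0.5],[0,0,0],-0.1],[[0,0,-0.6],[0,0,0],-0.1],[[0,0,-0.6],[0,0,0],-0.1],[[-1,0,-0.6],[0,0,0],-0.1],[[-1,0,-0.6],[0,0,0],-0.1],[[-1,0,-0.6],[0,0,0],-0.1],[[-1,0,-0.6],[0,0,0],-0.1],[[-1,0,-0.6],[0,0,0],-0.1]]'
python3 -m creep '[[[-0.8,0,0],[0,0,0],-0.1],[[-0.8,0,0],[0,0,0],-0.1],[[-0.8,0,0],[0,0,0],-0.1],[[-0.8,0,0],[0,0,0],-0.1],[[-0.8,0,0],[0,0,0],-0.1],[[-0.8,0,0],[0,0,0],-0.1],[[-0.8,0,0],[0,0,0],-0.1],[[-0.8,0,0],[0,0,0],-0.1]]'
python3 - <<'E'
from h import *
tray('top'); tray('side'); snap('side','a5.png',(130,80,400,420),1.75)
E
```

```text
t: 42.15
tool_pos: [0.4617, 0.1753, 0.1511]
ee_rot: [[0.023, 1.0, -0.001], [1.0, -0.023, -0.0], [-0.0, -0.001, -1.0]]
force: [-0.5, 0.7, 0.5]
finger_gap: 0.0384
gripper_force: 0.0
t: 43.15
tool_pos: [0.4549, -0.0762, 0.3001]
ee_rot: [[0.023, 1.0, -0.002], [1.0, -0.023, 0.001], [0.0, -0.002, -1.0]]
force: [1.6, 0.3, -0.2]
finger_gap: 0.0384
gripper_force: 0.0
t: 43.95
tool_pos: [0.4511, -0.273, 0.3008]
ee_rot: [[0.022, 1.0, -0.001], [1.0, -0.022, 0.001], [0.001, -0.001, -1.0]]
force: [-0.4, 0.1, -0.4]
finger_gap: 0.0385
gripper_force: 0.0
top tray ([462.7, 176.2], [326.7, 72.6], 88.76)
   intray ([460.7, 123.2], [42.1, 12.5], 88.88) 0.1779
   intray ([464.0, 228.7], [12.2, 43.8], 0.01) 0.1791
   intray ([465.5, 300.5], [44.2, 12.0], 86.13) 0.1782
side tray ([0.0, 0.0], [0.0, 0.0], 0.0)
```

View pics/a5.png

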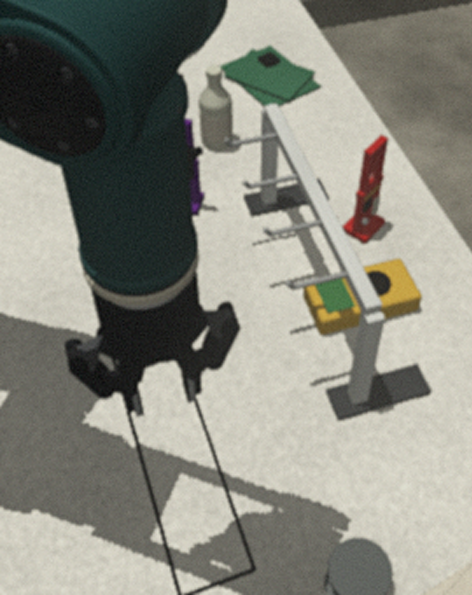

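The arm hides the tray from the side camera. The top view shows the tray at (462.7, 176.2) mm against the mark at (462.0, 176.8) mm, at the same angle, with three tabs upright. The pegs are empty and the bottle, reel and meter are untouched. Handing in.

```bash
python3 -c "
from station import close_job
print(close_job())"
```

```text
the job is handed in; nothing more can be done
None
```

All three boards stand upright in compartments of their own, the tray sits within about 1 mm and 0.1° of the barred outline by the top camera, and the job is handed in; no verdict came back.

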